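# Measure off the snack bay and fill it

## Robot

A 7-joint arm with a two-finger parallel gripper is mounted at the origin on the work surface. World frame = base frame: x ahead of the robot, y to its left, z up, the work surface at z = 0. Lengths are in mm, angles in rad, forces in N, time in s.
With the tool pointing down it reaches from about 400 to 875 mm from the base axis. Payload 4.4 kg.
Tool frame: the origin (TCP) lies on the centre line of the jaws, within the pads' length; the fingertips stand 25 mm ahead of it and the grasp point (between the pads) lies 6 mm ahead of it (ctrl.finger_overhang is the distance from the TCP to the fingertips, in mm); z points along the fingers, y is the line along which they close (so a half turn about z gives the same grasp; the last joint's range is limited). The gripper opens to 85 mm and grips with 20 to 120 N. Pads are 22 mm wide; open, the fingers measure 114 mm over their backs; the gripper's body (76 mm by 85 mm) begins 54 mm behind the grasp point. The pads swing forward as they close: fully open they stand 13 mm farther back than shut.
Start: joints at [-1.191, 0.628, 0.038, 1.517, -0.027, 0.996, -0.02], TCP at [280.247, 586.497, 256.313] pointing down, gripper open.
Joint ranges: [-3.06, 3.06], [-0.37, 2.12], [-1.25, 1.32], [0.18, 2.47], [-1.1, 4.24], [0.23, 1.98], [-2.94, 2.94]. Speed limits (rad/s): [2.57, 2.57, 3.14, 3.14, 3.14, 3.14, 3.14].

## Interface

Orientations are given as [roll, pitch, yaw] about the fixed x, y, z axes, in that order (R = Rz(yaw) Ry(pitch) Rx(roll)).
In Python, from cell import ctrl gives the robot as it stands. The module is installed in compiled form; this text tells all that it offers.
- The arm moves only by the tool play_rows, never from a script. Its argument "targets" is a list of rows, each a list of 5 numbers: the closure, from 0 (fully open) to 1 (shut), then the shift along the tool's x, y, z in cm, then the turn about the tool's z in degrees. In form: [[gripper, dx, dy, dz, spin], ...]. A call has 1 to 10 rows; each row is the pose to reach, as a shift and turn from the pose commanded when the call began, along the tool's axes at that moment; what a row does not reach only later rows make up. A row lasts 1/10 s, in which the tool goes at most 50 mm and 8.59 degrees, less where a joint would pass 70% of its speed; a pose out of reach is approached as far as the arm can. A call with a gripper value outside its range is refused whole. The fingers move at their own pace and stop on an object; the grip force is fixed at half the most. Time passes only in rows, so rows that repeat a pose let the fingers close. It gives the time, the measured TCP pose, the force, the opening and the grip force at its end, in the units of the state.
- ctrl.read_state(): the state, without advancing time (a new reading comes with each control period).
- ctrl.get_image(name): name is "side" or "top"; returns (picture, depth): 480x640x3 uint8, red, green, blue; 480x640 float32, mm along the optical axis (not along the pixel's ray), 0 where there is no reading.
- ctrl.calibration(name): a dict with "vfov" (degrees; the focal length in pixels is half the picture's height over the tangent of half this angle, whatever the lens; pixels are square), "cx", "cy" (the principal point, pixels), "extrinsics" (4x4, takes a point from camera to world coordinates). Camera axes: x right, y down, z forward; pixel columns grow to the right and rows downward; lengths in mm; the calibration is good to about 2 mm. A picture is of the moment at which its call begins. calibration takes no time and is no camera call.
- ctrl.finish_job(): hands the job in; it is judged then, once.
Trained networks look in the newest picture that a camera, given by its name, has taken for a name from the list of things; names that differ only in an ending like _2 or _b are one class to them, and where a whole thing is asked for, a point or a joint stands for the part that bears it (a point fixed in the world has none). Each returns a list of dicts, best first, with "confidence" (0 to 1); they miss things now and then, are a little off and sometimes report something else, mostly with a low value. They report only what shows in the picture. A call takes as long as a camera call.
- ctrl.search_frame(camera, name): "bbox" ([left, top, right, bottom] in pixels, round what is visible of it).
- ctrl.trace(camera, name): "pixels" (480x640 bool, what is visible of it) and "bbox" ([left, top, right, bottom] in pixels, round what is visible of it).
The state is a dict: "clock": time; "qpos": joint angles; "qd": joint speeds; "tau": joint torques, N m; "eef_pos": TCP position; "tool_rot": TCP orientation; "force": force on the tool from outside, world axes, zero at the start; "torque": the same for the moment, N m; "width": finger opening in mm; "gripper_force": force on a finger pad.
Only numpy, scipy, OpenCV 4.12 (cv2) and the standard library are available. Lean on these libraries where they do the work, as an engineer would, in place of code of your own. Each camera call takes 0.05 s, during which the arm holds its last target. There are 200 camera calls.

## Task

Clear the jars left on the shelf board over to the cork mat. Mark off a bay on the board that has exactly one ruled place for each carton here: hook the tape measure's end over the board's left edge, draw the case back along the near strip, square to the edge and against the spring, until the case's front face stands on the line that closes the last place needed, and push its lock button down. After that stand every carton upright and square, one in the middle of each place along the far strip, beginning at the hooked edge, and leave the tape hooked, drawn out and locked, and the other things where they are.

Things in the scene. Friction and masses are not known exactly. Their poses are not given: they have to be found in the camera images.
- board: plywood board 24 mm thick, fixed; underside at z 0, reaching x -100 to +135, y -190 to +190 mm from its origin. Tape edge: its left end, y +190 mm. Dark lines 60, 120, 180, 240, 300 mm from that edge close places 1 to 5; a lengthwise line at x +5 mm parts the near strip (tape, x -100 to +5) from the far strip (cartons). A cheek 70 mm high, 12 thick, stands 7 mm beyond the left end at x +10 to +130 mm only
- place1 (a point): centre of carton place 1 on the board's top face, far strip (board-local x = +50 mm), 30 mm from the left edge; axes as the board's
- place2 (a point): centre of carton place 2 on the board's top face, far strip (board-local x = +50 mm), 90 mm from the left edge; axes as the board's
- place3 (a point): centre of carton place 3 on the board's top face, far strip (board-local x = +50 mm), 150 mm from the left edge; axes as the board's
- place4 (a point): centre of carton place 4 on the board's top face, far strip (board-local x = +50 mm), 210 mm from the left edge; axes as the board's
- place5 (a point): centre of carton place 5 on the board's top face, far strip (board-local x = +50 mm), 270 mm from the left edge; axes as the board's
- tape: grey tape measure case with rubber foot, 40 (x) x 62 (y) x 58 mm high, about 0.5 kg; origin at centre of underside. At the start it stands on a dark 50 x 62 x 24 mm block, hook past the block. The yellow blade leaves the +y face 5 mm above the underside. Its spring pulls 1.6 N (in) to 2.9 N (out); set down unlocked on the board, its foot grips enough to stay put
- tape_mouth (a point): bottom centre of the case's +y face, where the blade comes out (31 mm ahead of the case's origin)
- tape_hook (a point): point on the inner (case-side) face of the steel end hook, 6 mm below the case's underside. The hook is 22 mm wide, 2 mm thick, and reaches 12 mm below the case's underside; its inner face is 14 mm ahead of the mouth when the blade is in
- blade (a joint): how far the blade is drawn out, m: 0 in, at most 0.31. Distance from mouth to hook = 0.014 + this
- lock (a joint): round black lock button, 24 mm across, on top of the case: 0 up (free), 0.006 pushed fully down; it stays where it is left (about 3 N to move, 6 N pushes it home) and down it clamps the blade. Pulled up again it frees the blade
- lock_top (a point): centre of the lock button's top face, 70 mm above the case's underside when up
- carton1: snack carton, plain cardboard with a pale band, solid block 52 x 52 mm by 55 mm high, about 0.12 kg; origin at the centre of its underside. Three to five cartons are here; all alike and interchangeable. Some may be absent (None from the very start)
- carton2: snack carton, plain cardboard with a pale band, solid block 52 x 52 mm by 55 mm high, about 0.12 kg; origin at the centre of its underside. Three to five cartons are here; all alike and interchangeable. Some may be absent (None from the very start)
- carton3: snack carton, plain cardboard with a pale band, solid block 52 x 52 mm by 55 mm high, about 0.12 kg; origin at the centre of its underside. Three to five cartons are here; all alike and interchangeable. Some may be absent (None from the very start)
- carton4: snack carton, plain cardboard with a pale band, solid block 52 x 52 mm by 55 mm high, about 0.12 kg; origin at the centre of its underside. Three to five cartons are here; all alike and interchangeable. Some may be absent (None from the very start)
- carton5: snack carton, plain cardboard with a pale band, solid block 52 x 52 mm by 55 mm high, about 0.12 kg; origin at the centre of its underside. Three to five cartons are here; all alike and interchangeable. Some may be absent (None from the very start)
- mat: cork mat, 130 (x) x 85 (y) x 5 mm, fixed on the counter left of the board, beyond the tape's holder; origin at the centre of its underside
- jar1: small lidded jar, 50 mm across, 70 mm high, about 0.22 kg, left standing on the board; origin at the centre of its underside. One or two such jars are here; one may be absent (None from the very start)
- jar2: small lidded jar, 50 mm across, 70 mm high, about 0.22 kg, left standing on the board; origin at the centre of its underside. One or two such jars are here; one may be absent (None from the very start)
- pot: steel cup, 60 mm across, 60 mm high, standing among the cartons; not part of the job; origin under its centre
- mug: white mug behind the board, 76 mm across, 90 mm high; not part of the job
- scoop: spoon with black handle lying behind the board; not part of the job
- syrup: amber bottle, 60 mm across, 160 mm high, behind the board; not part of the job

How it is judged:
By the outcome, as a careful person would: the job done as asked, in the order asked, and still so for the second after the job is handed in, with the robot touching nothing.
Of carton1, carton2, carton3, carton4, carton5 only 3 to 5 are there at a start; the rules pass over those that are not, and their reading is None.
Of jar1, jar2 only 1 to 2 are there at a start; the rules pass over those that are not, and their reading is None.
At some moment in a run one of carton1, carton2, carton3, carton4, carton5 may be knocked a few centimetres aside while the robot is not near it.
It also fails if it takes over 210 s, if anything falls off the work surface, if the arm or the gripper's body presses on something with over 40 N, if the wrist force passes 120 N, or if a joint passes its speed limit or range.

## Working session

There is one attempt and no reset: what is moved stays moved. The work goes in short steps, Python scripts to look and compute and a tool call to move; the robot and the scene stay as the last step left them, time stands still between calls to the robot, and variables do not carry over. Pictures are saved under pics/ and viewed, at most 14 in all, crops included, and the job is handed in when it is done.

Besides the shell and the picture viewer there is one more tool, called as name(argument=value, ...), one argument or row to a line, values as JSON. play_rows: Moves the arm, as the interface text tells. Its arguments: {"type":"object","properties":{"targets":{"type":"array"}},"required":["targets"]}

```bash
mkdir -p pics; cat > h.py <<'E'
import numpy as np, cv2
from cell import ctrl
def K(n):
    c=ctrl.calibration(n); f=240/np.tan(np.radians(c['vfov'])/2); return f,c['cx'],c['cy'],np.array(c['extrinsics'])
def cloud(n,d):
    f,cx,cy,T=K(n); v,u=np.mgrid[0:480,0:640]
    P=np.stack([(u-cx)/f*d,(v-cy)/f*d,d],-1)@T[:3,:3].T+T[:3,3]
    P[d==0]=np.nan; return P
def proj(n,p):
    f,cx,cy,T=K(n); q=(np.asarray(p,float)-T[:3,3])@T[:3,:3]; return q[...,:2]/q[...,2:]*f+[cx,cy]
def shot(n,name=None):
    im,d=ctrl.get_image(n)
    if name: cv2.imwrite('pics/'+name+'.png',im[:,:,::-1])
    return im,d,cloud(n,d)
E
python3 - <<'E'
from h import *
for n in('top','side'):
    im,d,P=shot(n,n+'0'); f,cx,cy,T=K(n); print(n,f,cx,cy,T.round(3).tolist())
    for o in('board','tape','tape_hook','lock','carton1','jar1','mat','pot'):
        for r in ctrl.trace(n,o)[:6]:
            m=r['pixels']; 
            if r['confidence']<.3: continue
            q=P[m]; q=q[~np.isnan(q[:,0])]
            if len(q): 
                zt=np.percentile(q[:,2],95); t=q[q[:,2]>zt-6]; print(o,round(r['confidence'],2),[int(x) for x in r['bbox']],'z95',zt.round(),'topmed',t.mean(0).round(1),'rng',np.percentile(t,2,0).round(),np.percentile(t,98,0).round())
s=ctrl.read_state();print(s['eef_pos'],s['tool_rot'],s['width'],s['clock'],ctrl.finger_overhang)
E
```

```text
top 500.22904394889736 312.59194068999506 236.02620745541887 [[0.016, -0.99, 0.142, 422.878], [-1.0, -0.017, -0.006, 33.051], [0.008, -0.142, -0.99, 1141.199], [0.0, 0.0, 0.0, 1.0]]
board 0.85 [205, 196, 386, 323] z95 29.0 topmed [537.6  67.4  26.9] rng [ 418. -121.   23.] [654. 253.  68.]
tape 0.97 [136, 297, 175, 315] z95 95.0 topmed [420.7 360.7  94.4] rng [411. 351.  90.] [432. 371.  98.]
lock 0.43 [203, 194, 386, 319] z95 29.0 topmed [537.6  66.7  26.9] rng [ 418. -123.   23.] [654. 253.  68.]
carton1 0.89 [413, 305, 443, 330] z95 58.0 topmed [ 405.6 -227.    55.6] rng [ 380. -253.   53.] [ 430. -201.   59.]
carton1 0.71 [410, 204, 439, 233] z95 59.0 topmed [ 626.4 -222.5   56.1] rng [ 601. -247.   53.] [ 651. -197.   60.]
carton1 0.67 [466, 308, 498, 334] z95 58.0 topmed [ 404.2 -346.8   55.6] rng [ 378. -373.   52.] [ 431. -320.   59.]
carton1 0.62 [416, 251, 446, 277] z95 58.0 topmed [ 521.6 -234.9   55.6] rng [ 497. -261.   53.] [ 546. -210.   59.]
jar1 0.74 [313, 270, 338, 294] z95 97.0 topmed [479.2  -1.1  94.9] rng [460. -21.  92.] [498.  18.  99.]
mat 0.82 [137, 205, 174
[... 1757 characters left out ...]
med [605.3 257.8  58.3] rng [549. 246.  33.] [664. 266.  72.]
jar1 0.79 [300, 274, 325, 305] z95 95.0 topmed [565.3 139.6  93.7] rng [545. 119.  90.] [585. 159.  97.]
jar1 0.65 [354, 235, 375, 270] z95 95.0 topmed [478.4   1.6  93.5] rng [459. -18.  90.] [498.  20.  97.]
mat 0.63 [228, 388, 306, 445] z95 7.0 topmed [581.5 388.6   4.9] rng [520. 346.   2.] [644. 428.   8.]
mat 0.58 [355, 399, 365, 412] z95 96.0 topmed [420.3 362.6  93.9] rng [411. 352.  91.] [429. 372.  96.]
mat 0.51 [246, 208, 406, 370] z95 39.0 topmed [604.9 256.3  58.5] rng [549. 246.  34.] [664. 266.  72.]
[280.24770268 586.49676455 256.32318011] [ 3.14156837e+00 -5.57067710e-05  2.69575471e+00] 85.15952743864567 0.9 25.0
```

```bash
python3 - <<'E'
import cv2
a=cv2.imread('pics/top0.png')[170:370,110:510]; cv2.imwrite('pics/a.png',cv2.resize(a,(800,400),interpolation=cv2.INTER_CUBIC))
a=cv2.imread('pics/side0.png')[130:470,200:460]; cv2.imwrite('pics/b.png',cv2.resize(a,(459,600),interpolation=cv2.INTER_CUBIC))
E
```

```text
(no output)
```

View pics/a.png

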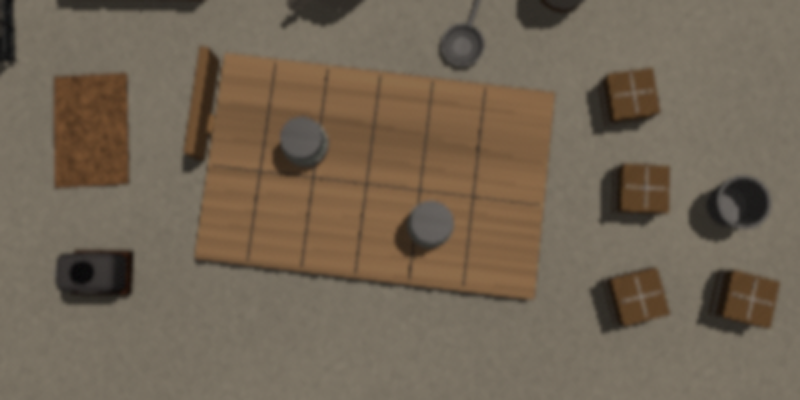

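View pics/b.png

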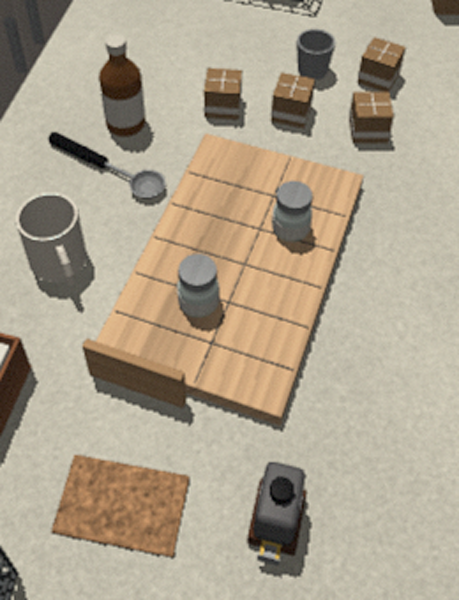

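Two jars on the board (crop px ~(303,142), (431,224)), four cartons at the right (632,95), (645,188), (640,297), (750,298) with the pot beside them; the tape is lower left with its hook to +y. So four places are needed, i.e. 240 mm.

```bash
cat >> h.py <<'E'
def rect(P,lo,hi,zlo,zhi):
    m=(P[...,2]>zlo)&(P[...,2]<zhi)&(P[...,0]>lo[0])&(P[...,0]<hi[0])&(P[...,1]>lo[1])&(P[...,1]<hi[1])
    q=P[m]; q=q[:,:2].astype(np.float32); (c,s,a)=cv2.minAreaRect(q); a=(a+45)%90-45
    return np.round(c,1),np.round(s,1),round(a,2),len(q)
def go(x,y,z,yawdeg=None):
    "row numbers from the present pose: dx dy dz cm, spin deg"
    s=ctrl.read_state(); r=s['tool_rot']; p=np.array(s['eef_pos']); yw=r[2]
    d=np.array([x,y,z])-p; c,sn=np.cos(yw),np.sin(yw)
    sp=0 if yawdeg is None else (np.degrees(yw)-yawdeg+90)%180-90
    return np.round([(c*d[0]+sn*d[1])/10,(sn*d[0]-c*d[1])/10,-d[2]/10,sp],2).tolist()
E
python3 - <<'E'
from h import *
R={'board':((390,-160),(690,290),21,29),'mat':((500,330),(660,440),2.5,10),'tapetop':((390,320),(460,420),74,88),'tape_all':((380,310),(460,440),30,88),'lock':((390,320),(460,400),89,99)}
for i,(x,y) in enumerate([(405,-227),(626,-222),(404,-346),(521,-234)]): R['c%d'%i]=((x-45,y-45),(x+45,y+45),49,62)
for i,(x,y) in enumerate([(565,139),(479,0)]): R['j%d'%i]=((x-45,y-45),(x+45,y+45),88,102)
I={n:shot(n) for n in('top','side')}
for k,v in R.items():
    for n in I:print(k,n,*rect(I[n][2],*v))
# jar circles: mean of top
for n in I:
    P=I[n][2]
    # line cross: project expected board corner
    im=I[n][0]
print(go(565,139,180,90))
E
```

```text
board top [535.8  62.7] [387.9 235.2] -5.9 15734
board side [535.8  67.8] [401.5 235.2] -6.05 12532
mat top [580.  385.2] [109.5 159.8] -0.1 2180
mat side [580.  384.9] [108.5 159.7] -0.28 3132
tapetop top [420.4 360.6] [39.6 60.9] 0.93 449
tapetop side [421.1 362.1] [41.4 60.9] 2.14 668
tape_all top [420.6 369.5] [40.7 79.6] 0.8 561
tape_all side [421.1 369.7] [41.4 76.4] 0.57 948
lock top [420.9 360.8] [22.2 22.1] -43.72 106
lock side [421.  361.5] [22.7 22.6] -14.77 166
c0 top [ 404.9 -228. ] [52.1 53.2] 14.53 609
c0 side [ 403.2 -227.5] [53.6 57.8] 14.67 338
c1 top [ 626.2 -223.4] [52.6 52.8] 7.78 561
c1 side [ 625.4 -223.9] [51.8 56.1] 8.28 289
c2 top [ 404.5 -347.2] [54.7 52.1] -13.34 613
c2 side [ 403.1 -347. ] [57.  51.7] -13.93 270
c3 top [ 522.1 -235.3] [52.4 52.1] -2.43 578
c3 side [ 520.9 -235.9] [55.7 51.9] -2.21 301
j0 top [565. 138.] [42.7 42.6] -0.21 349
j0 side [566.1 138.3] [43.1 44.4] 14.41 339
j1 top [479.1  -1.5] [42.8 42.9] -43.61 357
j1 side [478.8  -1.2] [42. 44.] 10.2 272
[-44.99, -28.1, 7.63, 64.46]
```

```bash
cat >> h.py <<'E'
from scipy.optimize import minimize
def boardfit(n,im,x0=(518,65,-6.0),excl=()):
    g=cv2.GaussianBlur(cv2.cvtColor(im,cv2.COLOR_RGB2GRAY),(0,0),0.8).astype(np.float32)
    dil=g-cv2.GaussianBlur(g,(0,0),5)
    L=[]
    for d in(60,120,180,240,300): 
        t=np.arange(-92,128,2.); L.append(np.c_[t,np.full_like(t,190-d),np.full_like(t,24)])
    t=np.arange(-180,182,2.); L.append(np.c_[np.full_like(t,5),t,np.full_like(t,24)])
    L=np.vstack(L)
    def W(p):
        a=np.radians(p[2]);c,s=np.cos(a),np.sin(a)
        return np.c_[p[0]+c*L[:,0]-s*L[:,1],p[1]+s*L[:,0]+c*L[:,1],L[:,2]]
    def cost(p):
        w=W(p); u=proj(n,w).astype(np.float32)
        v=np.clip(cv2.remap(dil,u[None,:,0].copy(),u[None,:,1].copy(),cv2.INTER_LINEAR)[0],-25,10)
        for e in excl: v[np.hypot(w[:,0]-e[0],w[:,1]-e[1])<60]=0
        return v.mean()
    best=min(((cost((x0[0]+i,x0[1]+j,x0[2]+k)),i,j,k) for i in range(-10,11,2) for j in range(-10,11,2) for k in(-.6,0,.6)))
    r=minimize(cost,np.array(x0)+best[1:],method='Nelder-Mead',options=dict(initial_simplex=np.array(x0)+np.array(best[1:])+np.array([[0,0,0],[2,0,0],[0,2,0],[0,0,.5]])))
    return r.x.round(2),round(float(r.fun),2)
E
python3 - <<'E'
from h import *
for n in('top','side'):
    im,d,P=shot(n); print(n,boardfit(n,im,excl=[(565,138),(479,-1)]))
print(go(565.5,138.2,160,180)); print(go(565.5,138.2,68,180))
E
```

```text
top (array([518.61,  60.59,  -5.82]), -6.11)
side (array([518.17,  59.26,  -5.95]), -13.25)
[-45.07, -28.15, 9.63, -25.54]
[-45.07, -28.15, 18.83, -25.54]
```

play_rows(
  targets=[
    [0,-4.5,-5.3,1,-8.5],
    [0,-9,-10.5,2,-17],
    [0,-13.5,-15.8,4,-25.5],
    [0,-18,-21,6,-25.5],
    [0,-22.5,-26.3,8,-25.5],
    [0,-27,-31.6,9,-25.5],
    [0,-31.5,-36.8,9.6,-25.5],
    [0,-36,-42.1,9.6,-25.5],
    [0,-40.5,-47.4,9.6,-25.5],
    [0,-45,-50,9.6,-25.5],
  ],
)

```text
clock: 2.1
eef_pos: [410.9, 110.8, 171.9]
tool_rot: [3.142, 0.0, 3.141]
force: [2.3, 0.7, 0.1]
width: 85.5
gripper_force: 0.0
```

```bash
python3 - <<'E'
from h import *
s=ctrl.read_state();print(s['eef_pos'],s['qd'].round(2) if hasattr(s['qd'],'round') else s['qd'])
print(go(565.5,138.2,160,180)); print(go(565.5,138.2,68,180))
E
```

```text
[410.94959195 110.81161891 171.91930125] [ 1.23  0.08 -0.07 -0.02  0.1  -0.08  1.06]
[-15.45, 2.74, 1.19, -0.01]
[-15.45, 2.74, 10.39, -0.01]
```

play_rows(
  targets=[
    [0,0,0,0,0],
    [0,0,0,0,0],
  ],
)

```text
clock: 2.3
eef_pos: [411.6, 111.3, 172.1]
tool_rot: [3.141, 0.001, 3.136]
force: [0.0, 0.9, 0.7]
width: 85.3
gripper_force: 0.0
```

play_rows(
  targets=[
    [0,-5,0.9,0,0],
    [0,-10,1.8,0,0],
    [0,-15.4,2.7,1,0],
    [0,-15.4,2.7,2,0],
    [0,-15.4,2.7,6,0],
    [0,-15.4,2.7,10.4,0],
    [0,-15.4,2.7,10.4,0],
    [1,-15.4,2.7,10.4,0],
    [1,-15.4,2.7,10.4,0],
    [1,-15.4,2.7,10.4,0],
  ],
)

```text
clock: 3.3
eef_pos: [566.4, 139.9, 71.2]
tool_rot: [3.141, 0.004, 3.141]
force: [-2.4, 0.2, 5.3]
width: 47.5
gripper_force: 60.9
```

play_rows(
  targets=[
    [1,0,0,0,0],
    [1,0,0,0,0],
    [1,0,0,-4,0],
    [1,0,0,-9,0],
    [1,0,0,-10,0],
    [1,0,0,-10,0],
  ],
)

```text
clock: 3.9
eef_pos: [566.8, 140.1, 171.8]
tool_rot: [3.14, 0.007, 3.141]
force: [0.2, 0.5, -2.1]
width: 47.2
gripper_force: 63.6
```

```bash
python3 - <<'E'
from h import *
print(go(610,386,166,180)); print(go(610,386,51,180))
E
```

```text
[-4.29, 24.59, 0.58, -0.06]
[-4.29, 24.59, 12.08, -0.06]
```

play_rows(
  targets=[
    [1,-0.8,4.9,0,0],
    [1,-1.7,9.8,0,0],
    [1,-2.6,14.7,0,0],
    [1,-3.5,19.6,0,0],
    [1,-4.3,24.6,0,0],
    [1,-4.3,24.6,4,0],
    [1,-4.3,24.6,8,0],
    [1,-4.3,24.6,10.5,0],
    [1,-4.3,24.6,11.4,0],
    [1,-4.3,24.6,11.7,0],
  ],
)

```text
clock: 4.9
eef_pos: [604.3, 383.4, 52.1]
tool_rot: [-3.136, -0.009, 3.141]
force: [-14.9, -9.2, 32.5]
width: 47.6
gripper_force: 67.4
```

play_rows(
  targets=[
    [1,0,0,0,0],
  ],
)

```text
clock: 5.0
eef_pos: [604.4, 383.4, 52.3]
tool_rot: [-3.136, -0.008, 3.141]
force: [-10.6, -6.2, 17.2]
width: 47.7
gripper_force: 65.7
```

play_rows(
  targets=[
    [1,0,0,-0.2,0],
    [1,0,0,-0.2,0],
  ],
)

```text
clock: 5.2
eef_pos: [608.1, 385.4, 52.8]
tool_rot: [3.141, 0.0, 3.141]
force: [0.2, 0.0, -2.4]
width: 47.4
gripper_force: 63.7
```

play_rows(
  targets=[
    [0,0,0,0,0],
    [0,0,0,0,0],
    [0,0,0,-1,0],
    [0,0,0,-5,0],
    [0,0,0,-10,0],
    [0,0,0,-12.5,0],
    [0,0,0,-12.5,0],
  ],
)

```text
clock: 5.9
eef_pos: [611.0, 387.5, 184.5]
tool_rot: [3.135, 0.009, 3.141]
force: [-0.3, 0.8, -0.4]
width: 85.2
gripper_force: 0.0
```

```bash
python3 - <<'E'
from h import *
print(go(479,-1.4,170,180)); print(go(479,-1.4,66,180))
for n in('side','top'):
    im,d,P=shot(n); print(rect(P,(550,330),(660,440),69,82),rect(P,(434,-45),(524,45),88,102))
E
```

```text
[13.16, -38.9, 1.45, -0.06]
[13.16, -38.9, 11.85, -0.06]
(array([607.3, 385.5]), array([42.6, 44.8]), 20.76, 519) (array([478.7,  -0.5]), array([41.7, 43.7]), 10.43, 270)
(array([602.6, 386.3]), array([44.8, 35.4]), -11.82, 289) (array([479.1,  -1.4]), array([41.9, 43.8]), 0.84, 357)
```

play_rows(
  targets=[
    [0,1.6,-4.9,0,0],
    [0,3.2,-9.7,0,0],
    [0,4.8,-14.6,0,0],
    [0,6.5,-19.5,0,0],
    [0,8.2,-24.4,0,0],
    [0,9.8,-29.2,0,0],
    [0,11.4,-34,0,0],
    [0,13.2,-38.9,0.5,0],
    [0,13.2,-38.9,1.5,0],
    [0,13.2,-38.9,3,0],
  ],
)

```text
clock: 7.0
eef_pos: [474.1, -6.8, 147.1]
tool_rot: [-3.14, -0.002, 3.135]
force: [0.5, 0.7, -0.3]
width: 85.5
gripper_force: 0.0
```

```bash
python3 - <<'E'
from h import *
print(go(479,-1.4,68,180))
E
```

```text
[-0.49, 0.55, 7.91, -0.37]
```

play_rows(
  targets=[
    [0,0,0,0,0],
    [0,0,0,0,0],
    [0,0,0,0,0],
  ],
)

```text
clock: 7.3
eef_pos: [476.0, -2.7, 148.0]
tool_rot: [3.141, -0.0, -3.141]
force: [-0.3, 0.2, 0.9]
width: 85.2
gripper_force: 0.0
```

play_rows(
  targets=[
    [0,-0.3,0.1,3,0],
    [0,-0.3,0.1,6,0],
    [0,-0.3,0.1,8,0],
    [0,-0.3,0.1,8,0],
    [1,-0.3,0.1,8,0],
    [1,-0.3,0.1,8,0],
    [1,-0.3,0.1,8,0],
    [1,-0.3,0.1,8,0],
    [1,-0.3,0.1,8,0],
  ],
)

```text
clock: 8.2
eef_pos: [479.8, -2.2, 69.7]
tool_rot: [3.141, 0.003, 3.141]
force: [-1.1, -0.3, 8.4]
width: 48.0
gripper_force: 61.1
```

play_rows(
  targets=[
    [1,0,0,-4,0],
    [1,0,0,-8,0],
    [1,0,0,-10,0],
    [1,0,0,-10,0],
    [1,0,0,-10,0],
  ],
)

```text
clock: 8.7
eef_pos: [478.8, -2.5, 168.4]
tool_rot: [-3.142, 0.001, 3.141]
force: [-0.2, -0.5, -1.9]
width: 47.8
gripper_force: 63.8
```

```bash
python3 - <<'E'
from h import *
print(go(549,385.5,66,180))
E
```

```text
[-6.98, 38.81, 10.24, -0.06]
```

play_rows(
  targets=[
    [1,-0.9,4.9,0,0],
    [1,-1.8,9.8,0,0],
    [1,-2.7,14.7,0,0],
    [1,-3.6,19.6,0,0],
    [1,-4.5,24.5,0,0],
    [1,-5.4,29.4,0,0],
    [1,-6.2,34.2,0,0],
    [1,-7,38.8,0,0],
    [1,-7,38.8,2,0],
    [1,-7,38.8,2,0],
  ],
)

```text
clock: 9.7
eef_pos: [545.7, 385.8, 142.9]
tool_rot: [-3.137, -0.007, -3.139]
force: [-1.0, -1.2, -2.7]
width: 47.4
gripper_force: 63.7
```

play_rows(
  targets=[
    [1,0,0,0,0],
    [1,0,0,0,0],
    [1,0,0,3,0],
    [1,0,0,6,0],
    [1,0,0,8.5,0],
    [1,0,0,9,0],
    [1,0,0,9,0],
  ],
)

```text
clock: 10.4
eef_pos: [549.3, 384.7, 57.9]
tool_rot: [-3.141, -0.001, 3.14]
force: [0.0, -0.4, -2.0]
width: 47.3
gripper_force: 63.7
```

Underside about 8 mm above the mat.

play_rows(
  targets=[
    [1,0,0,0.4,0],
    [1,0,0,0.6,0],
    [1,0,0,0.7,0],
    [1,0,0,0.75,0],
    [1,0,0,0.75,0],
    [0,0,0,0.75,0],
    [0,0,0,0.75,0],
    [0,0,0,0.75,0],
  ],
)

```text
clock: 11.2
eef_pos: [549.3, 385.8, 50.7]
tool_rot: [3.141, 0.0, 3.141]
force: [0.4, 0.3, 0.3]
width: 85.2
gripper_force: 0.0
```

play_rows(
  targets=[
    [0,0,0,-1,0],
    [0,0,0,-5,0],
    [0,0,0,-10,0],
    [0,0,0,-13,0],
    [0,3,-4,-13,0],
    [0,6,-8,-13,8],
    [0,7,-10,-13,16],
    [0,8,-12,-13,24],
  ],
)

```text
clock: 12.0
eef_pos: [468.3, 264.3, 181.7]
tool_rot: [3.141, 0.0, 2.716]
force: [0.7, -0.4, 0.1]
width: 85.7
gripper_force: 0.0
```

```bash
python3 - <<'E'
from h import *
for n in('side','top'):
    im,d,P=shot(n,n+'1'); print(rect(P,(580,330),(660,440),69,82),rect(P,(510,330),(579,440),69,82),boardfit(n,im),rect(P,(390,320),(460,420),74,88),rect(P,(390,320),(460,400),89,99))
s=ctrl.read_state();print(s['eef_pos'],s['tool_rot'])
E
```

```text
(array([606.7, 385.6]), array([43.6, 43.9]), 19.88, 521) (array([547.4, 386.2]), array([43.5, 44.8]), 19.1, 541) (array([519.38,  58.89,  -5.57]), -11.22) (array([421.3, 362. ]), array([61.1, 41.4]), -2.33, 675) (array([421.3, 361.4]), array([22.6, 23. ]), -17.75, 164)
(array([608.9, 384.9]), array([44.4, 40.7]), -28.08, 328) (array([0., 0.]), array([0., 0.]), 0.0, 0) (array([518.54,  60.52,  -5.81]), -10.64) (array([421.9, 330.3]), array([ 1.5, 12.5]), -0.32, 7) (array([0., 0.]), array([0., 0.]), 0.0, 0)
[467.98689649 262.46476824 181.43761279] [-3.13927061e+00  2.63655934e-04  2.71729803e+00]
```

```bash
python3 - <<'E'
from h import *
print(go(420.8,361,150,90.9))
E
```

```text
[8.36, 7.04, 3.14, 64.79]
```

play_rows(
  targets=[
    [0,2,2,0,8],
    [0,4,4,0,16],
    [0,6,5,0,24],
    [0,8.3,7,0,32],
    [0,8.3,7,1,40],
    [0,8.3,7,2,48],
    [0,8.3,7,3,56],
    [0,8.3,7,3,64.8],
    [0,8.3,7,3,64.8],
    [0,8.3,7,3,64.8],
  ],
)

```text
clock: 13.1
eef_pos: [421.9, 364.5, 150.7]
tool_rot: [3.141, -0.001, 1.597]
force: [-0.8, -0.6, -0.6]
width: 85.5
gripper_force: 0.0
```

```bash
python3 - <<'E'
from h import *
print(go(420.8,361,62,90.9));print(ctrl.read_state()['eef_pos'],ctrl.read_state()['qpos'])
im,d,P=shot('side');print(rect(P,(390,320),(460,420),74,86),rect(P,(390,320),(460,400),89,99))
E
```

```text
[-0.35, -0.12, 8.87, 0.58]
[421.93862147 364.50611275 150.74207929] [-0.98352047  0.66449352  0.3430129   1.88515208 -0.35050142  0.64968709
 -0.4006451 ]
(array([421. , 361.9]), array([60.5, 41. ]), -0.66, 661) (array([421.4, 361.4]), array([22.9, 22.5]), 22.73, 164)
```

play_rows(
  targets=[
    [0,-0.3,-0.1,3,0.5],
    [0,-0.3,-0.1,6,0.5],
    [0,-0.3,-0.1,8.8,0.5],
    [0,-0.3,-0.1,8.8,0.5],
    [0,-0.3,-0.1,8.8,0.5],
    [1,-0.3,-0.1,8.8,0.5],
    [1,-0.3,-0.1,8.8,0.5],
    [1,-0.3,-0.1,8.8,0.5],
    [1,-0.3,-0.1,8.8,0.5],
  ],
)

```text
clock: 14.05
eef_pos: [421.9, 361.0, 63.7]
tool_rot: [3.139, -0.002, 1.583]
force: [0.1, -1.0, 5.6]
width: 39.2
gripper_force: 60.1
```

play_rows(
  targets=[
    [1,0,0,0,0],
    [1,0,0,0,0],
  ],
)

```text
clock: 14.25
eef_pos: [421.9, 361.0, 63.8]
tool_rot: [3.139, -0.002, 1.582]
force: [0.2, -0.1, 6.0]
width: 39.6
gripper_force: 60.1
```

play_rows(
  targets=[
    [1,0,0,-2,0],
    [1,0,0,-4.5,0],
    [1,0,0,-4.5,0],
    [1,0,0,-4.5,0],
  ],
)

```text
clock: 14.65
eef_pos: [420.3, 360.4, 107.1]
tool_rot: [-3.141, -0.0, 1.583]
force: [-1.3, 0.3, -6.3]
width: 39.4
gripper_force: 63.0
```

```bash
python3 - <<'E'
from h import *
s=ctrl.read_state();print(s['eef_pos'],s['tool_rot'],s['force'])
print(go(486.3,215.3,109,84.15))
im,d,P=shot('side','tp');print(rect(P,(390,310),(460,440),60,145))
E
```

```text
[420.3415993  360.39808388 107.06814073] [-3.14126045e+00 -7.47298604e-06  1.58274344e+00] [-1.33980391  0.28432836 -6.25374321]
[-14.59, 6.42, -0.19, 6.53]
(array([428.6, 383.1]), array([48.7, 71.9]), -9.51, 1005)
```

play_rows(
  targets=[
    [1,-4,1.8,-0.2,2],
    [1,-8,3.5,-0.2,4],
    [1,-12,5.3,-0.2,6.5],
    [1,-14.6,6.4,-0.2,6.5],
    [1,-14.6,6.4,-0.2,6.5],
    [1,-14.6,6.4,-0.2,6.5],
    [1,-14.6,6.4,-0.2,6.5],
  ],
)

```text
clock: 15.4
eef_pos: [485.3, 216.1, 108.4]
tool_rot: [-3.139, 0.0, 1.47]
force: [0.3, 0.8, -6.2]
width: 39.2
gripper_force: 62.8
```

```bash
python3 - <<'E'
from h import *
s=ctrl.read_state();print(s['eef_pos'],s['tool_rot'],s['force'])
print(go(486.3,215.3,65,84.15))
im,d,P=shot('side');cv2.imwrite('pics/c.png',cv2.resize(im[240:400,280:440,::-1],(600,600),interpolation=cv2.INTER_CUBIC))
m=ctrl.trace('side','tape_hook')
E
```

```text
[485.32584193 216.07127219 108.41795825] [-3.13922702e+00  9.87222922e-05  1.47029642e+00] [ 0.26183234  0.81992163 -6.16379168]
[-0.07, 0.1, 4.34, 0.09]
```

View pics/c.png

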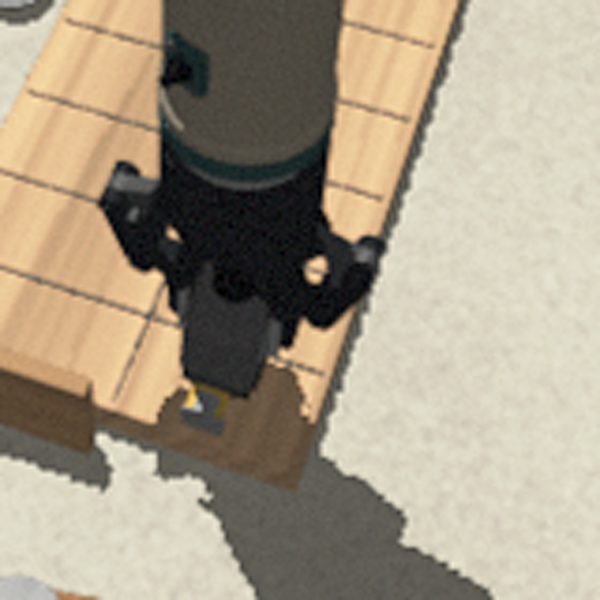

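```bash
python3 - <<'E'
from h import *
s=ctrl.read_state();p=s['eef_pos'];yw=s['tool_rot'][2]-np.pi/2
def pt(lx,ly,z): return [p[0]+np.cos(yw)*lx-np.sin(yw)*ly,p[1]+np.sin(yw)*lx+np.cos(yw)*ly,z]
u=p[2]-39.8
for nm,q in dict(mouthtopL=pt(-20,31,u+58),mouthtopR=pt(20,31,u+58),hookbL=pt(-11,47,u-12),hookbR=pt(11,47,u-12),hookt=pt(0,46,u+4)).items():
    print(nm,((proj('side',q)-[280,240])*3.75).round())
im,d,P=shot('side'); 
w=P[335:356,326:342].reshape(-1,3); w=w[(w[:,2]>50)&(w[:,2]<80)]
a=np.radians(-5.85);l=(w-[518.7,60.2,0]);lx=np.cos(a)*l[:,0]+np.sin(a)*l[:,1];ly=-np.sin(a)*l[:,0]+np.cos(a)*l[:,1]
print(np.c_[lx,ly,w[:,2]][np.argsort(-ly)][:30].round(1))
E
```

```text
mouthtopL [252. 349.]
mouthtopR [173. 323.]
hookbL [219. 437.]
hookbR [178. 423.]
hookt [200. 414.]
[[-43.1 200.2  74.2]
 [-51.  199.9  70.9]
 [-61.1 199.7  65.2]
 [-42.9 199.6  77. ]
 [-46.9 199.5  75.6]
 [-59.1 199.5  63.4]
 [-49.  199.4  64.4]
 [-46.9 199.3  67. ]
 [-53.1 199.3  58.7]
 [-58.8 199.2  71. ]
 [-44.9 199.2  69.4]
 [-42.9 199.2  63.8]
 [-47.  199.1  58.1]
 [-58.6 199.1  74.9]
 [-42.9 199.1  59.4]
 [-48.8 199.1  71.9]
 [-50.7 199.   73.3]
 [-40.8 199.   66.1]
 [-50.9 199.   64.9]
 [-56.6 199.   73.2]
 [-52.8 198.9  66.3]
 [-50.6 198.9  77.1]
 [-46.7 198.9  70.2]
 [-52.6 198.9  74.4]
 [-60.7 198.9  67.7]
 [-58.8 198.8  66.2]
 [-40.7 198.8  74. ]
 [-48.6 198.8  75.4]
 [-54.8 198.7  63.1]
 [-40.8 198.7  61.2]]
```

play_rows(
  targets=[
    [1,0,0,2,0],
    [1,0,0,3.5,0],
    [1,0,0,4,0],
    [1,0,0,4.2,0],
    [1,0,0,4.2,0],
    [1,0,0,4.2,0],
  ],
)

```text
clock: 16.15
eef_pos: [487.0, 215.4, 68.0]
tool_rot: [3.14, -0.001, 1.469]
force: [-0.5, -0.1, -5.6]
width: 39.6
gripper_force: 62.6
```

```bash
python3 - <<'E'
from h import *
s=ctrl.read_state();p=s['eef_pos'];a=np.radians(-5.85);l=(p-np.array([518.7,60.2,0]))
print(p,s['tool_rot'],s['force'],'local',np.cos(a)*l[0]+np.sin(a)*l[1],-np.sin(a)*l[0]+np.cos(a)*l[1])
def W(x,y): return 518.7+np.cos(a)*x-np.sin(a)*y, 60.2+np.sin(a)*x+np.cos(a)*y
print(W(-50,-81.3),go(*W(-50,-81.3),65,84.15), go(*W(-50,140),65,84.15))
E
```

```text
[486.96517694 215.39993928  68.02369037] [ 3.14048423e+00 -6.01501377e-04  1.46901512e+00] [-0.48047313 -0.08853138 -5.55229923] local -47.388221947121735 151.15712542409514
(np.float64(460.6739346557762), np.float64(-15.580378335475856)) [-23.25, -0.27, 0.3, 0.02] [-1.12, -0.26, 0.3, 0.02]
```

play_rows(
  targets=[
    [1,0,0,0.2,0],
    [1,0,0,0.25,0],
    [1,-0.5,0,0.25,0],
    [1,-1,0,0.25,0],
    [1,-1.5,0,0.25,0],
    [1,-2,0,0.25,0],
    [1,-2,0,0.25,0],
    [1,-2,0,0.25,0],
    [1,-2,0,0.25,0],
  ],
)

```text
clock: 17.05
eef_pos: [484.5, 195.6, 65.0]
tool_rot: [-3.142, -0.0, 1.469]
force: [-0.5, 1.8, -6.2]
width: 39.2
gripper_force: 62.8
```

```bash
python3 - <<'E'
from h import *
s=ctrl.read_state();print(s['force'],s['eef_pos'])
im,d,P=shot('side');cv2.imwrite('pics/d.png',cv2.resize(im[260:380,300:420,::-1],(480,480),interpolation=cv2.INTER_CUBIC))
E
```

```text
[-0.48305631  1.82587827 -6.15562451] [484.45869695 195.58979768  64.97521483]
```

View pics/d.png

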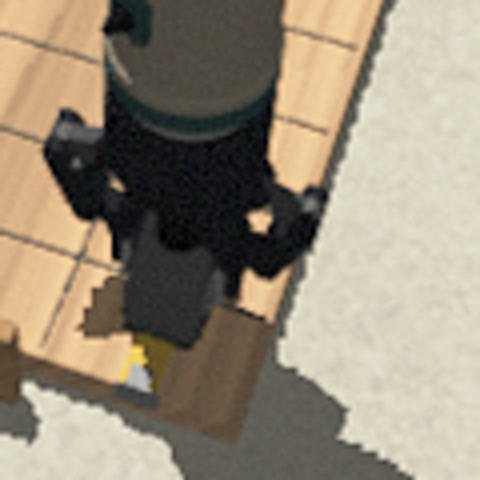

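The hook sits on the edge (crop px ~(137,390)) with blade showing and 1.8 N pull. Drawing out.

play_rows(
  targets=[
    [1,-2.5,0,0,0],
    [1,-5,0,0,0],
    [1,-7.5,0,0,0],
    [1,-10,0,0,0],
    [1,-12.5,0,0,0],
    [1,-15,0,0,0],
    [1,-17.5,0,0,0],
    [1,-19.5,0,0,0],
    [1,-20.5,0,0,0],
    [1,-20.7,0,0,0],
  ],
)

```text
clock: 18.1
eef_pos: [462.8, -11.5, 64.9]
tool_rot: [-3.141, 0.0, 1.468]
force: [-1.6, 2.7, -5.7]
width: 38.9
gripper_force: 62.9
```

play_rows(
  targets=[
    [1,0,0,0,0],
    [1,0,0,0,0],
    [1,0,0,0,0],
  ],
)

```text
clock: 18.4
eef_pos: [463.7, -9.5, 64.9]
tool_rot: [3.141, -0.001, 1.471]
force: [-0.6, 2.9, -5.2]
width: 39.3
gripper_force: 62.8
```

```bash
cat >> h.py <<'E'
BX,BY,BA=518.7,60.2,np.radians(-5.85)
def loc(p): l=np.asarray(p,float)[...,:2]-[BX,BY]; return np.stack([np.cos(BA)*l[...,0]+np.sin(BA)*l[...,1],-np.sin(BA)*l[...,0]+np.cos(BA)*l[...,1]],-1)
def W(x,y): return BX+np.cos(BA)*x-np.sin(BA)*y, BY+np.sin(BA)*x+np.cos(BA)*y
E
python3 - <<'E'
from h import *
s=ctrl.read_state();print(s['force'],s['eef_pos'],s['tool_rot'],loc(s['eef_pos']),go(*W(-47.5,-81.3),65,84.15))
for n,c in(('side',(240,200)),('top',(250,230))):
    im,d,P=shot(n); cv2.imwrite('pics/e_%s.png'%n,cv2.resize(im[c[1]:c[1]+150,c[0]:c[0]+150,::-1],(600,600),interpolation=cv2.INTER_CUBIC))
    # case front: points of case side faces z 30..80 near
    q=P[(P[...,2]>30)&(P[...,2]<78)]; l=loc(q); m=(abs(l[:,0]+47.5)<16)&(l[:,1]<-20)&(l[:,1]>-90); print(n,m.sum(),np.percentile(l[m][:,1],[50,80,90,95,98,99.5]).round(1) if m.sum() else '')
E
```

```text
[-0.56871226  2.87859632 -5.23781804] [463.65357119  -9.49188344  64.88645362] [ 3.14140221e+00 -5.75477990e-04  1.47064918e+00] [-47.65644752 -74.9395153 ] [-0.64, 0.01, -0.01, 0.11]
side 225 [-43.8 -42.5 -33.4 -27.2 -23.4 -21.1]
top 1 [-20.5 -20.5 -20.5 -20.5 -20.5 -20.5]
```

View pics/e_side.png

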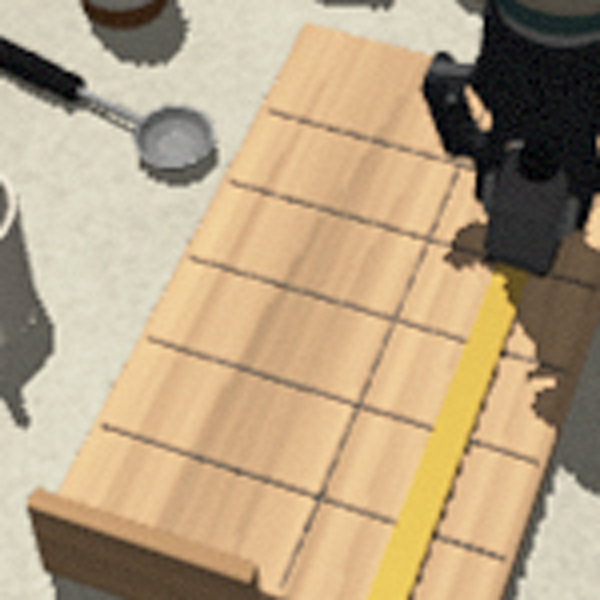

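Case front is ~6 mm short of the fourth line (crop: front bottom at ~(520,270), line 4 at ~(430,240)–(595,287)). Drawing the rest.

play_rows(
  targets=[
    [1,-0.3,0,0,0.1],
    [1,-0.6,0,0,0.1],
    [1,-0.6,0,0,0.1],
    [1,-0.6,0,0,0.1],
    [1,-0.6,0,0,0.1],
  ],
)

```text
clock: 19.0
eef_pos: [462.6, -16.7, 64.9]
tool_rot: [-3.141, -0.0, 1.467]
force: [-0.3, 2.8, -5.4]
width: 39.5
gripper_force: 62.8
```

```bash
python3 - <<'E'
from h import *
s=ctrl.read_state();print(s['force'],s['eef_pos'],s['tool_rot'],loc(s['eef_pos']))
im,d,P=shot('side'); print(boardfit('side',im))
l=loc(P.reshape(-1,3)).reshape(480,640,2)
m=(P[...,2]>36)&(P[...,2]<72)&(abs(l[...,0]+47.5)<15)&(l[...,1]<-40)&(l[...,1]>-60); print(m.sum(),np.percentile(l[m][:,1],[20,50,80]))
for n in(1,2,3,4,5):
    q=np.array([[*W(x,190-60*n),24] for x in(-90,-10,20,120)]); print(n,proj('side',q).round(1).tolist())
c=(325,235); o=cv2.resize(im[c[1]:c[1]+60,c[0]:c[0]+80,::-1],(800,600),interpolation=cv2.INTER_CUBIC); cv2.imwrite('pics/f.png',o)
E
```

```text
[-0.32460857  2.80678251 -5.40335623] [462.63498778 -16.65519253  64.89927858] [-3.14129987e+00 -1.09511254e-04  1.46713359e+00] [-47.93960992 -82.16933744]
(array([518.6 ,  59.  ,  -5.73]), -18.17)
132 [-52.51558736 -51.40592317 -50.16092286]
1 [[363.1, 338.8], [326.0, 326.6], [312.5, 322.1], [268.9, 307.7]]
2 [[371.4, 314.6], [335.5, 303.3], [322.4, 299.2], [280.1, 285.8]]
3 [[379.2, 292.2], [344.4, 281.7], [331.7, 277.8], [290.6, 265.4]]
4 [[386.4, 271.2], [352.6, 261.5], [340.3, 257.9], [300.4, 246.3]]
5 [[393.1, 251.7], [360.4, 242.6], [348.4, 239.3], [309.5, 228.5]]
```

View pics/f.png

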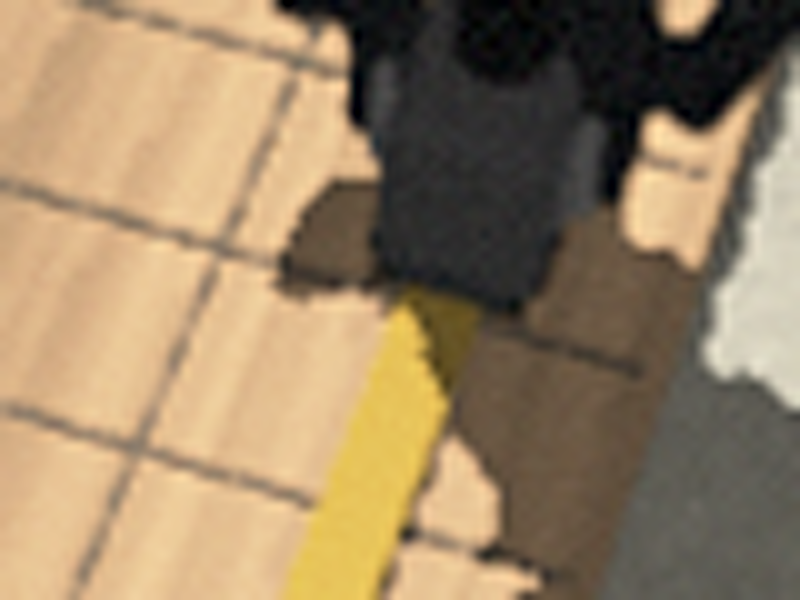

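```bash
python3 - <<'E'
from h import *
import h
A=[]
for i in range(4):
    im,d,P=shot('side'); f,_=boardfit('side',im); h.BX,h.BY,h.BA=f[0],f[1],np.radians(f[2])
    l=loc(P.reshape(-1,3)).reshape(480,640,2)
    m=(P[...,2]>32)&(P[...,2]<74)&(abs(l[...,0]+47.5)<17)&(l[...,1]<-43)&(l[...,1]>-58)
    A.append(np.c_[l[m],P[m][:,2]]);print(f)
A=np.vstack(A); 
for it in range(4):
    M=np.c_[np.ones(len(A)),A[:,0]+47.5,A[:,2]-24]; k=np.linalg.lstsq(M,A[:,1],rcond=None)[0]; r=A[:,1]-M@k; A=A[abs(r)<2*r.std()+.3]
print(len(A),k,r.std()); s=ctrl.read_state(); print(loc(s['eef_pos']),s['tool_rot'])
im,d,P=shot('top');print(boardfit('top',im))
E
```

```text
[518.53  58.97  -5.72]
[518.52  58.96  -5.74]
[518.53  58.98  -5.74]
[518.52  58.97  -5.74]
648 [-4.97697834e+01 -1.95605735e-02 -1.27498468e-02] 1.0785781721262915
[-47.93120307 -80.80618496] [-3.14152552e+00 -4.11167551e-05  1.46716374e+00]
(array([518.37,  60.52,  -5.73]), -7.83)
```

play_rows(
  targets=[
    [1,0,0,0.05,0.1],
    [1,0,0,0.1,0.1],
    [1,0,0,0.15,0.1],
    [1,0,0,0.15,0.1],
  ],
)

```text
clock: 19.7
eef_pos: [463.0, -16.6, 63.7]
tool_rot: [3.141, -0.0, 1.465]
force: [-0.7, 2.9, 0.1]
width: 39.5
gripper_force: 63.5
```

play_rows(
  targets=[
    [1,0,0,-0.05,-0.2],
    [1,0,0,-0.05,-0.3],
    [1,0,0,0,-0.3],
    [1,0,0,0.03,-0.3],
    [0,0,0,0.03,-0.3],
    [0,0,0,0.03,-0.3],
    [0,0,0,0.03,-0.3],
  ],
)

```text
clock: 20.4
eef_pos: [462.8, -17.3, 63.2]
tool_rot: [3.141, 0.001, 1.47]
force: [-0.4, 0.9, -0.5]
width: 80.4
gripper_force: 0.0
```

play_rows(
  targets=[
    [0,0,0,-2,0],
    [0,0,0,-5,0],
    [0,0,0,-7,0],
    [1,0,0,-7,0],
    [1,0,0,-7,0],
    [1,0,0,-7,0],
    [1,0,0,-7,0],
  ],
)

```text
clock: 21.1
eef_pos: [462.1, -16.7, 132.2]
tool_rot: [-3.14, 0.0, 1.47]
force: [0.2, -0.4, -0.5]
width: 28.5
gripper_force: 0.0
```

```bash
cat > face.py <<'E'
from h import *
import h
def face(N=2):
    A=[]
    for i in range(N):
        im,d,P=shot('side'); f,_=boardfit('side',im,x0=(518.5,59,-5.74)); h.BX,h.BY,h.BA=f[0],f[1],np.radians(f[2])
        l=loc(P.reshape(-1,3)).reshape(480,640,2)
        m=(P[...,2]>32)&(P[...,2]<74)&(abs(l[...,0]+47.5)<17)&(l[...,1]<-35)&(l[...,1]>-62)
        A.append(np.c_[l[m],P[m][:,2]])
    A=np.vstack(A)
    for it in range(4):
        M=np.c_[np.ones(len(A)),A[:,0]+47.5,A[:,2]-24]; k=np.linalg.lstsq(M,A[:,1],rcond=None)[0]; r=A[:,1]-M@k; A=A[abs(r)<2*r.std()+.3]
    print(f,len(A),k,A[:,1].mean(),r.std()); return im,P
E
python3 - <<'E'
from face import *
im,P=face(2); print(rect(P,(420,-70),(510,40),76,86),rect(P,(420,-70),(510,40),89,99))
s=ctrl.read_state(); print(s['eef_pos'],s['tool_rot'],s['force'],s['width'])
cv2.imwrite('pics/g.png',cv2.resize(im[210:300,320:420,::-1],(600,540),interpolation=cv2.INTER_CUBIC))
E
```

```text
[518.27  59.23  -5.89] 334 [-5.04604529e+01 -1.49273803e-02 -9.63034224e-03] -50.73910122917393 1.0904219605601209
(array([461.7, -15.2]), array([61.1, 40.2]), -8.34, 250) (array([462.4, -15.6]), array([21.6, 22.5]), -2.91, 80)
[462.27866406 -16.77003615 132.38500529] [-3.13997980e+00  2.47902576e-04  1.47041623e+00] [-0.26817436 -0.19421201 -0.11537824] 12.310500589203233
```

View pics/g.png

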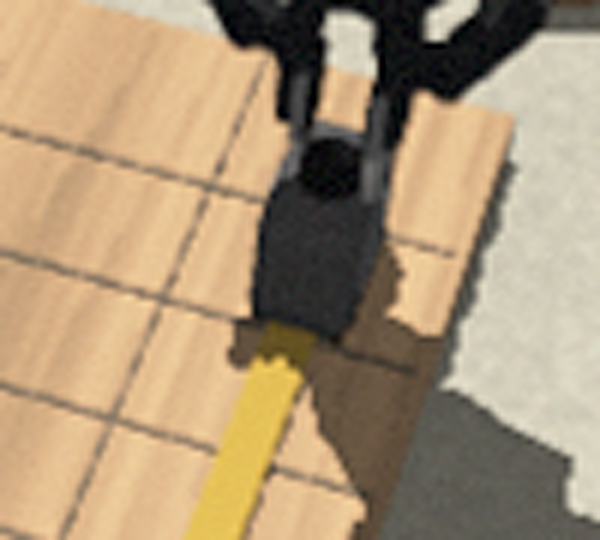

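play_rows(
  targets=[
    [1,0.1,0,0,0],
    [1,0.1,0,0.6,0],
    [1,0.1,0,1.2,0],
    [1,0.1,0,1.5,0],
    [1,0.1,0,1.7,0],
    [1,0.1,0,1.8,0],
  ],
)

```text
clock: 21.8
eef_pos: [462.7, -15.7, 115.0]
tool_rot: [-3.141, -0.0, 1.471]
force: [-0.1, -0.1, 2.2]
width: 0.0
gripper_force: 1.4
```

play_rows(
  targets=[
    [1,0,0,0.1,0],
    [1,0,0,0.15,0],
    [1,0,0,0.2,0],
  ],
)

```text
clock: 22.1
eef_pos: [462.8, -15.6, 113.3]
tool_rot: [-3.141, -0.0, 1.471]
force: [-1.1, 1.3, 4.1]
width: -0.2
gripper_force: 2.1
```

play_rows(
  targets=[
    [1,0,0,0.1,0],
    [1,0,0,0.15,0],
    [1,0,0,0.15,0],
  ],
)

```text
clock: 22.4
eef_pos: [463.0, -15.6, 112.9]
tool_rot: [3.141, -0.001, 1.47]
force: [-3.6, 1.2, 18.9]
width: -0.3
gripper_force: 9.3
```

play_rows(
  targets=[
    [1,0,0,-2,0],
    [1,0,0,-5,0],
    [0,-3,0,-7,0],
    [0,-8,0,-7,0],
    [0,-13,0,-7,0],
    [0,-15,0,-7,0],
    [0,-15,0,-7,0],
  ],
)

```text
clock: 23.1
eef_pos: [447.3, -169.2, 181.8]
tool_rot: [3.14, 0.002, 1.464]
force: [-0.1, -0.7, -0.3]
width: 71.8
gripper_force: 0.0
```

```bash
cat > car.py <<'E'
from face import *
def cartons(n='top',old=((405,-228),(626,-223),(404,-347),(522,-235))):
    im,d,P=shot(n)
    m=((P[...,2]>49)&(P[...,2]<61)&(P[...,1]<-140)&(P[...,0]<700)&(P[...,0]>330)).astype(np.uint8)
    k,lab,st,ce=cv2.connectedComponentsWithStats(m)
    for i in range(1,k):
        if st[i,4]>150:
            q=P[lab==i][:,:2].astype(np.float32); c,s,a=cv2.minAreaRect(q); print(n,np.round(c,1),np.round(s,1),round((a+45)%90-45,2),st[i,4])
    return im,P
E
python3 - <<'E'
from car import *
im,P=face(2); cv2.imwrite('pics/i.png',cv2.resize(im[210:300,320:420,::-1],(600,540),interpolation=cv2.INTER_CUBIC))
print(rect(P,(420,-70),(510,40),76,85.5),rect(P,(420,-70),(510,40),86,99)); 
q=P[(abs(P[...,0]-462.5)<8)&(abs(P[...,1]+15.8)<8)];print('button z',np.median(q[:,2]))
for n in('top','side'): cartons(n)
im,d,P=shot('top');print(boardfit('top',im))
s=ctrl.read_state(); print(s['eef_pos'],s['tool_rot'])
E
```

```text
[518.31  59.17  -5.91] 329 [-5.00921484e+01 -7.16011083e-03 -1.72160081e-02] -50.60195307681489 1.100497991724388
(array([461.9, -14.9]), array([60.3, 40. ]), -6.02, 293) (array([462.8, -15.7]), array([21.2, 20. ]), -26.23, 57)
button z 87.43952742935124
top [ 626.5 -223.6] [53.4 52.8] 7.86 561
side [ 625.3 -223.8] [51.2 54.6] 8.28 290
side [ 520.9 -235.8] [56.2 51.9] -2.56 304
side [ 404.1 -228.2] [52.  57.9] 14.99 341
(array([518.56,  60.47,  -5.78]), -10.45)
[ 448.0877391  -163.29321181  181.42229615] [-3.14112578e+00 -8.63491271e-04  1.47311948e+00]
```

View pics/i.png

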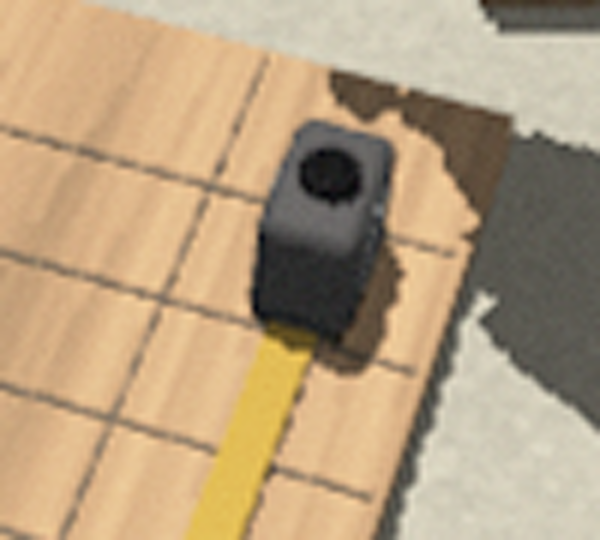

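The button is down (z 87.4) and the case front is on line 4 (crop ~(250,318)–(340,345)). Now the cartons.

```bash
sed -i 's/^BX,BY,BA=.*/BX,BY,BA=518.5,60.5,np.radians(-5.78)/' h.py; python3 - <<'E'
from h import *
print(go(522,-235.3,36,87.6))
for i in range(4): print(i+1,np.round(W(50,160-60*i),1))
E
```

```text
[-6.45, 8.06, 14.54, -3.2]
1 [584.4 214.7]
2 [578.3 155. ]
3 [572.3  95.3]
4 [566.2  35.6]
```

play_rows(
  targets=[
    [0,-2.5,4,0,-3.2],
    [0,-6.4,8,0,-3.2],
    [0,-6.4,8,4,-3.2],
    [0,-6.4,8,7,-3.2],
    [0,-6.4,8,7,-3.2],
    [0,-6.4,8,7,-3.2],
  ],
)

```text
clock: 23.95
eef_pos: [521.1, -235.4, 111.6]
tool_rot: [-3.14, -0.001, 1.528]
force: [0.5, -0.4, 0.5]
width: 85.1
gripper_force: 0.0
```

```bash
python3 - <<'E'
from h import *
print(go(522,-235.3,36,87.6))
E
```

```text
[0.01, 0.09, 7.56, -0.05]
```

play_rows(
  targets=[
    [0,0,0.1,4,0],
    [0,0,0.1,7.5,0],
    [0,0,0.1,7.5,0],
    [0,0,0.1,7.5,0],
    [1,0,0.1,7.5,0],
    [1,0,0.1,7.5,0],
    [1,0,0.1,7.5,0],
    [1,0,0.1,7.5,0],
    [1,0,0.1,7.5,0],
  ],
)

```text
clock: 24.85
eef_pos: [523.3, -237.2, 38.8]
tool_rot: [3.138, 0.001, 1.526]
force: [-0.5, 1.0, 7.7]
width: 51.5
gripper_force: 63.3
```

play_rows(
  targets=[
    [1,0,0,-4,0],
    [1,0,0,-8,0],
    [1,0,0,-12,0],
    [1,0,0,-12,0],
    [1,0,0,-12,0],
  ],
)

```text
clock: 25.35
eef_pos: [522.6, -236.7, 158.2]
tool_rot: [3.139, 0.001, 1.527]
force: [-0.3, 0.5, -2.6]
width: 51.5
gripper_force: 63.6
```

```bash
python3 - <<'E'
from h import *
print(go(584.4,214.7,158,84.22))
E
```

```text
[45.37, 4.18, 0.02, 3.24]
```

play_rows(
  targets=[
    [1,4.8,0.4,0,1],
    [1,9.6,0.9,0,2],
    [1,14.4,1.3,0,3.2],
    [1,19.2,1.8,0,3.2],
    [1,24,2.2,0,3.2],
    [1,28.8,2.6,0,3.2],
    [1,33.6,3.1,0,3.2],
    [1,38.4,3.5,0,3.2],
    [1,43,4,0,3.2],
    [1,45.2,4.2,0,3.2],
  ],
)

```text
clock: 26.35
eef_pos: [582.4, 219.4, 154.6]
tool_rot: [-3.138, -0.002, 1.477]
force: [-0.0, 0.6, -1.7]
width: 51.5
gripper_force: 63.6
```

play_rows(
  targets=[
    [1,0,0,3,0],
    [1,0,0,6,0],
    [1,0,0,6,0],
    [1,0,0,6,0],
    [1,0,0,6,0],
  ],
)

```text
clock: 26.85
eef_pos: [584.9, 212.8, 97.6]
tool_rot: [3.14, -0.0, 1.47]
force: [1.4, -0.4, -1.4]
width: 51.2
gripper_force: 63.4
```

```bash
python3 - <<'E'
from h import *
s=ctrl.read_state();print(s['eef_pos'],s['tool_rot'],go(584.4,213.1,62.5,84.22))
E
```

```text
[584.85511442 212.77481483  97.58201559] [ 3.14021655e+00 -4.42634544e-04  1.46989540e+00] [0.03, -0.05, 3.51, -0.0]
```

play_rows(
  targets=[
    [1,0,0,2,0],
    [1,0,0,3,0],
    [1,0,0,3.3,0],
    [1,0,0,3.4,0],
    [1,0,0,3.4,0],
    [1,0,0,3.4,0],
  ],
)

```text
clock: 27.45
eef_pos: [584.5, 213.1, 63.3]
tool_rot: [3.141, -0.001, 1.471]
force: [-0.1, 0.7, -0.7]
width: 51.6
gripper_force: 63.4
```

play_rows(
  targets=[
    [1,0,0,0.05,0],
    [0,0,0,0.05,0],
    [0,0,0,0.05,0],
    [0,0,0,0.05,0],
    [0,0,0,-3,0],
    [0,0,0,-8,0],
    [0,0,0,-12,0],
    [0,-3,0,-12,0],
    [0,-8,0,-12,0],
    [0,-13,0,-12,0],
  ],
)

```text
clock: 28.45
eef_pos: [571.0, 83.2, 183.2]
tool_rot: [3.14, -0.0, 1.473]
force: [1.0, -2.2, -0.7]
width: 85.2
gripper_force: 0.0
```

```bash
cat >> car.py <<'E'
def placed(n,n_im=1,k=range(4)):
    im,d,P=shot(n); f,_=boardfit(n,im); h.BX,h.BY,h.BA=f[0],f[1],np.radians(f[2]); l=loc(P.reshape(-1,3)).reshape(480,640,2)
    for i in k:
        m=(P[...,2]>73)&(P[...,2]<86)&(abs(l[...,0]-50)<45)&(abs(l[...,1]-160+60*i)<34)
        if m.sum()>50:
            c,s,a=cv2.minAreaRect(l[m].astype(np.float32)); print(n,'place',i+1,np.round(c,1),np.round(s,1),round((a+45)%90-45,2))
    print(f)
E
python3 - <<'E'
from car import *
for n in('top','side'): cartons(n)
h0=(h.BX,h.BY,h.BA)
for n in('top','side'): placed(n)
print(go(626.3,-223.6,150,97.9))
E
```

```text
top [ 626.5 -223.8] [53.4 52.7] 8.79 563
top [ 404.7 -227.8] [51.8 52.7] 15.06 600
top [ 404.4 -347.2] [53.8 51.9] -14.13 612
side [ 506.6 -339.7] [54.6 61.7] 10.89 152
side [ 403.1 -347.2] [55.6 52.3] -13.42 273
side [ 404.3 -228.6] [52.4 57.8] 15.41 336
top place 1 [ 49.3 168.9] [35.3 52.3] -0.48
[518.47  59.77  -5.63]
side place 1 [ 48.6 160.8] [54.7 52.3] -0.22
[518.    59.11  -5.86]
[-29.82, 8.66, 3.3, -13.86]
```

play_rows(
  targets=[
    [0,-4.9,1.4,0,-3],
    [0,-9.8,2.8,0,-6],
    [0,-14.7,4.2,0,-9],
    [0,-19.6,5.7,0,-12],
    [0,-24.4,7.1,0,-14],
    [0,-28,8.2,0,-14],
    [0,-29.8,8.7,3,-14],
    [0,-29.8,8.7,6,-14],
    [0,-29.8,8.7,6,-14],
    [0,-29.8,8.7,6,-14],
  ],
)

```text
clock: 29.65
eef_pos: [628.5, -219.3, 122.3]
tool_rot: [-3.141, -0.002, 1.717]
force: [0.6, 0.2, 0.7]
width: 85.4
gripper_force: 0.0
```

```bash
python3 - <<'E'
from h import *
s=ctrl.read_state();print(s['eef_pos'],go(626.3,-223.6,36,98.1))
E
```

```text
[ 628.45740566 -219.30158522  122.31207764] [-0.39, -0.28, 8.63, 0.3]
```

play_rows(
  targets=[
    [0,-0.3,-0.2,3,0.3],
    [0,-0.3,-0.2,6,0.3],
    [0,-0.3,-0.2,8.5,0.3],
    [0,-0.3,-0.2,8.5,0.3],
    [1,-0.3,-0.2,8.5,0.3],
    [1,-0.3,-0.2,8.5,0.3],
    [1,-0.3,-0.2,8.5,0.3],
    [1,-0.3,-0.2,8.5,0.3],
    [1,-0.3,-0.2,8.5,0.3],
  ],
)

```text
clock: 30.55
eef_pos: [628.2, -225.1, 40.3]
tool_rot: [3.137, 0.002, 1.71]
force: [0.4, 0.9, 6.7]
width: 50.9
gripper_force: 63.1
```

play_rows(
  targets=[
    [1,0,0,-4,0],
    [1,0,0,-8,0],
    [1,0,0,-12,0],
    [1,0,0,-12,0],
    [1,0,0,-12,0],
  ],
)

```text
clock: 31.05
eef_pos: [626.8, -224.9, 159.4]
tool_rot: [3.139, 0.001, 1.71]
force: [-0.1, -0.0, -1.9]
width: 51.2
gripper_force: 63.1
```

```bash
python3 - <<'E'
from h import *
s=ctrl.read_state();print(s['eef_pos'],s['tool_rot'],go(578.3,155,158,84.22))
E
```

```text
[ 626.82073577 -224.89141308  159.36211148] [3.13899860e+00 9.94315552e-04 1.70973154e+00] [38.3, 0.46, 0.14, 13.74]
```

play_rows(
  targets=[
    [1,4.8,0.1,0,3],
    [1,9.6,0.2,0,6],
    [1,14.4,0.2,0,9],
    [1,19.2,0.2,0,12],
    [1,24,0.3,0,13.7],
    [1,28.8,0.3,0,13.7],
    [1,33.6,0.4,0,13.7],
    [1,37,0.5,0,13.7],
    [1,38.1,0.5,0,13.7],
    [1,38.1,0.5,0,13.7],
  ],
)

```text
clock: 32.05
eef_pos: [577.0, 155.4, 156.2]
tool_rot: [-3.139, 0.0, 1.475]
force: [-0.4, -0.1, -1.1]
width: 51.5
gripper_force: 63.2
```

play_rows(
  targets=[
    [1,0,0,2,0],
    [1,0,0,3,0],
    [1,0,0,3,0],
    [1,0,0,3,0],
  ],
)

```text
clock: 32.45
eef_pos: [578.6, 151.6, 127.5]
tool_rot: [-3.141, 0.001, 1.468]
force: [0.0, 0.5, -1.0]
width: 51.7
gripper_force: 63.2
```

```bash
python3 - <<'E'
from h import *
s=ctrl.read_state();print(s['eef_pos'],s['tool_rot'],go(578.8,153.4,64,84.22))
E
```

```text
[578.58987427 151.62111242 127.45931875] [-3.14103192e+00  8.97818260e-04  1.46842423e+00] [0.18, 0.0, 6.35, -0.09]
```

play_rows(
  targets=[
    [1,0.15,0,2,0],
    [1,0.15,0,4,0],
    [1,0.15,0,4,0],
    [1,0.15,0,4,0],
    [1,0.15,0,4,0],
  ],
)

```text
clock: 32.95
eef_pos: [579.6, 154.5, 88.9]
tool_rot: [3.139, -0.001, 1.47]
force: [-0.5, -0.6, -0.4]
width: 51.7
gripper_force: 63.1
```

```bash
python3 - <<'E'
from h import *
s=ctrl.read_state();print(s['eef_pos'],s['tool_rot'],go(578.8,153.4,64,84.22))
E
```

```text
[579.62087155 154.52629127  88.93673968] [ 3.13947457e+00 -5.90280868e-04  1.47009364e+00] [-0.12, -0.07, 2.49, 0.01]
```

play_rows(
  targets=[
    [1,-0.05,0,1,0],
    [1,-0.05,0,2,0],
    [1,-0.05,0,2.3,0],
    [1,-0.05,0,2.4,0],
    [1,-0.05,0,2.4,0],
    [1,-0.05,0,2.4,0],
  ],
)

```text
clock: 33.55
eef_pos: [577.9, 154.2, 64.3]
tool_rot: [-3.14, -0.0, 1.471]
force: [-4.3, -0.7, 8.9]
width: 51.5
gripper_force: 64.0
```

play_rows(
  targets=[
    [1,0,0,-0.05,0],
    [0,0,0,-0.05,0],
    [0,0,0,-0.05,0],
    [0,0,0,-0.05,0],
    [0,0,0,-3,0],
    [0,0,0,-8,0],
    [0,0,0,-12,0],
    [0,-4,2,-12,0],
    [0,-8,4,-12,0],
    [0,-11,6,-12,0],
  ],
)

```text
clock: 34.55
eef_pos: [627.8, 36.0, 184.3]
tool_rot: [3.141, 0.001, 1.47]
force: [-0.3, -0.2, -0.3]
width: 85.1
gripper_force: 0.0
```

```bash
python3 - <<'E'
from car import *
print(go(404.7,-227.8,150,104.9))
cartons('top')
for n in('top','side'): placed(n)
E
```

```text
[-28.5, -19.53, 3.43, -20.7]
top [ 508.4 -341.1] [56.6 59.1] 0.29 173
top [ 404.9 -227.8] [52.1 52.9] 14.2 609
top [ 404.6 -347.1] [53.9 52.1] -14.13 612
top place 1 [ 50.6 156.3] [60.6 52.7] -0.19
top place 2 [ 50.4 122.6] [17.4 52.5] -13.57
[517.61  59.75  -5.5 ]
side place 1 [ 48.6 156.7] [52.6 61.3] 0.17
side place 2 [ 48.1 103.1] [60.1 53.6] -3.06
[518.2   59.49  -5.84]
```

play_rows(
  targets=[
    [0,-4.1,-2.8,0,-3],
    [0,-8.2,-5.6,0,-6],
    [0,-12.3,-8.4,0,-9],
    [0,-16.4,-11.2,0,-12],
    [0,-20.5,-14,0,-15],
    [0,-24.6,-16.8,0,-18],
    [0,-28.5,-19.5,2,-20.7],
    [0,-28.5,-19.5,5,-20.7],
    [0,-28.5,-19.5,5,-20.7],
    [0,-28.5,-19.5,5,-20.7],
  ],
)

```text
clock: 35.7
eef_pos: [405.3, -223.8, 133.6]
tool_rot: [-3.141, -0.002, 1.834]
force: [-0.3, -0.1, -0.3]
width: 85.4
gripper_force: 0.0
```

play_rows(
  targets=[
    [0,0,0,0,0],
    [0,0,0,0,0],
  ],
)

```text
clock: 35.9
eef_pos: [406.2, -224.3, 134.6]
tool_rot: [3.14, 0.001, 1.835]
force: [0.4, -0.4, -0.0]
width: 85.6
gripper_force: 0.0
```

```bash
python3 - <<'E'
from h import *
s=ctrl.read_state();print(s['eef_pos'],go(404.8,-227.8,36,104.6))
E
```

```text
[ 406.24100494 -224.3435733   134.59737151] [-0.3, -0.23, 9.86, 0.52]
```

play_rows(
  targets=[
    [0,-0.3,-0.2,4,0.5],
    [0,-0.3,-0.2,7,0.5],
    [0,-0.3,-0.2,9.7,0.5],
    [0,-0.3,-0.2,9.7,0.5],
    [1,-0.3,-0.2,9.7,0.5],
    [1,-0.3,-0.2,9.7,0.5],
    [1,-0.3,-0.2,9.7,0.5],
    [1,-0.3,-0.2,9.7,0.5],
    [1,-0.3,-0.2,9.7,0.5],
  ],
)

```text
clock: 36.8
eef_pos: [404.3, -228.7, 37.6]
tool_rot: [3.14, 0.0, 1.824]
force: [-0.1, 1.1, 7.5]
width: 51.6
gripper_force: 63.2
```

play_rows(
  targets=[
    [1,0,0,-4,0],
    [1,0,0,-8,0],
    [1,0,0,-12,0],
    [1,0,0,-12,0],
    [1,0,0,-12,0],
    [1,0,0,-12,0],
  ],
)

```text
clock: 37.4
eef_pos: [402.9, -228.1, 155.9]
tool_rot: [-3.14, -0.002, 1.823]
force: [-0.4, 0.5, -1.4]
width: 51.4
gripper_force: 64.0
```

```bash
python3 - <<'E'
from h import *
s=ctrl.read_state();print(s['eef_pos'],s['tool_rot'],go(572.3,95.3,158,84.22))
E
```

```text
[ 402.90679149 -228.05863929  155.89210184] [-3.14039109e+00 -1.52908538e-03  1.82331371e+00] [27.08, 24.48, -0.21, 20.25]
```

play_rows(
  targets=[
    [1,3.4,3.1,0,3],
    [1,6.8,6.1,0,6],
    [1,10.1,9.2,0,9],
    [1,13.5,12.2,0,12],
    [1,16.9,15.3,0,15],
    [1,20.2,18.3,0,18],
    [1,23.6,21.4,0,20.2],
    [1,27,24.5,0,20.2],
    [1,27,24.5,3,20.2],
    [1,27,24.5,6,20.2],
  ],
)

```text
clock: 38.4
eef_pos: [573.1, 96.0, 94.0]
tool_rot: [-3.14, 0.0, 1.474]
force: [0.8, -0.1, -1.3]
width: 51.8
gripper_force: 63.9
```

play_rows(
  targets=[
    [1,0,0,0,0],
    [1,0,0,0,0],
    [1,0,0,0,0],
    [1,0,0,0,0],
  ],
)

```text
clock: 38.8
eef_pos: [574.2, 93.4, 97.9]
tool_rot: [3.14, -0.001, 1.47]
force: [0.3, -0.2, -0.4]
width: 51.3
gripper_force: 63.6
```

```bash
python3 - <<'E'
from h import *
s=ctrl.read_state();print(s['eef_pos'],s['tool_rot'],go(572.6,94.3,61.5,84.22))
E
```

```text
[574.20182458  93.44155162  97.8804665 ] [ 3.13962565e+00 -5.18624361e-04  1.46966882e+00] [0.07, -0.17, 3.64, -0.01]
```

play_rows(
  targets=[
    [1,0.05,-0.15,1.5,0],
    [1,0.05,-0.15,3,0],
    [1,0.05,-0.15,3.4,0],
    [1,0.05,-0.15,3.5,0],
    [1,0.05,-0.15,3.5,0],
    [1,0.05,-0.15,3.5,0],
  ],
)

```text
clock: 39.4
eef_pos: [570.4, 95.0, 61.7]
tool_rot: [-3.138, -0.001, 1.471]
force: [-4.0, 1.2, 8.7]
width: 51.3
gripper_force: 64.7
```

play_rows(
  targets=[
    [1,0,0,-0.3,0],
    [1,0,0,-0.3,0],
    [1,0,0,-0.3,0],
  ],
)

```text
clock: 39.7
eef_pos: [571.9, 94.5, 64.2]
tool_rot: [-3.141, 0.0, 1.471]
force: [-0.4, 0.5, -1.9]
width: 51.4
gripper_force: 63.7
```

play_rows(
  targets=[
    [1,0,0.1,0,0],
    [1,0,0.1,0.1,0],
    [1,0,0.1,0.2,0],
    [1,0,0.1,0.2,0],
    [0,0,0.1,0.2,0],
    [0,0,0.1,0.2,0],
    [0,0,0.1,0.2,0],
    [0,0,0.1,-4,0],
    [0,0,0.1,-8,0],
    [0,0,0.1,-12,0],
  ],
)

```text
clock: 40.7
eef_pos: [572.7, 94.3, 186.0]
tool_rot: [-3.141, 0.0, 1.47]
force: [0.7, -0.3, 0.1]
width: 85.7
gripper_force: 0.0
```

play_rows(
  targets=[
    [0,-5,-1,0,1],
    [0,-10,-3,0,2],
    [0,-15,-5,0,3],
    [0,-20,-7,0,4],
    [0,-25,-9,0,5],
    [0,-28,-11,0,6],
    [0,-30,-12,0,7],
  ],
)

```text
clock: 41.4
eef_pos: [420.5, -195.7, 185.3]
tool_rot: [3.141, 0.001, 1.342]
force: [0.4, -0.5, -0.3]
width: 85.4
gripper_force: 0.0
```

```bash
sed -i 's/<34)/<28)/' car.py; python3 - <<'E'
from car import *
print(ctrl.read_state()['eef_pos'],go(404.5,-347.1,150,76.2))
cartons('top')
for n in('top','side'): placed(n)
E
```

```text
[ 420.52811838 -195.7244054   185.30241794] [-15.11, 1.87, 3.53, 0.68]
top place 1 [ 49.7 159.3] [52.6 51.9] 0.18
top place 2 [48.9 99.6] [52.6 52.5] 0.5
top place 3 [49.8 38.9] [51.8 52.4] -0.33
[518.06  60.63  -5.65]
side place 1 [ 49.  160.4] [54.4 52.6] -0.36
side place 2 [ 48.3 100.6] [54.7 52. ] -0.13
side place 3 [49.1 39.7] [52.3 54.6] 0.12
[517.97  59.26  -5.81]
```

play_rows(
  targets=[
    [0,-5,0.6,0,0.5],
    [0,-10,1.2,0,0.5],
    [0,-15.1,1.9,0,0.5],
    [0,-15.1,1.9,3,0.5],
    [0,-15.1,1.9,5,0.5],
    [0,-15.1,1.9,5,0.5],
    [0,-15.1,1.9,5,0.5],
    [0,-15.1,1.9,5,0.5],
  ],
)

```text
clock: 42.35
eef_pos: [409.9, -343.2, 135.6]
tool_rot: [3.14, 0.001, 1.341]
force: [0.2, -0.6, 0.4]
width: 85.0
gripper_force: 0.0
```

```bash
python3 - <<'E'
from car import *
s=ctrl.read_state();print(s['eef_pos'],go(404.5,-347.1,36,76.1))
cartons('side')
E
```

```text
[ 409.90836613 -343.23175352  135.56753889] [-0.5, -0.44, 9.96, 0.76]
side [ 506.  -340.5] [59.5 59. ] 39.08 158
side [ 403.3 -347.2] [59.5 52.5] -14.06 277
```

play_rows(
  targets=[
    [0,-0.5,-0.5,4,0.7],
    [0,-0.5,-0.5,7,0.7],
    [0,-0.5,-0.5,9.8,0.7],
    [0,-0.5,-0.5,9.8,0.7],
    [1,-0.5,-0.5,9.8,0.7],
    [1,-0.5,-0.5,9.8,0.7],
    [1,-0.5,-0.5,9.8,0.7],
    [1,-0.5,-0.5,9.8,0.7],
    [1,-0.5,-0.5,9.8,0.7],
  ],
)

```text
clock: 43.3
eef_pos: [403.9, -348.1, 38.6]
tool_rot: [3.138, 0.002, 1.328]
force: [0.1, 0.9, 7.1]
width: 51.2
gripper_force: 63.1
```

play_rows(
  targets=[
    [1,0,0,-4,0],
    [1,0,0,-8,0],
    [1,0,0,-12,0],
    [1,0,0,-12,0],
    [1,0,0,-12,0],
    [1,0,0,-12,0],
  ],
)

```text
clock: 43.9
eef_pos: [402.4, -346.2, 155.9]
tool_rot: [-3.14, -0.001, 1.328]
force: [0.5, -0.4, -2.4]
width: 51.3
gripper_force: 63.8
```

```bash
python3 - <<'E'
from h import *
s=ctrl.read_state();print(s['eef_pos'],s['tool_rot'],go(566.6,35.6,158,84.22))
E
```

```text
[ 402.43674877 -346.17028387  155.93565818] [-3.14031719e+00 -1.37295739e-03  1.32790166e+00] [41.0, 6.75, -0.21, -8.14]
```

play_rows(
  targets=[
    [1,4.6,0.7,0,-1],
    [1,9.1,1.5,0,-2],
    [1,13.7,2.2,0,-3],
    [1,18.2,3,0,-4],
    [1,22.8,3.7,0,-5],
    [1,27.3,4.5,0,-6],
    [1,31.9,5.2,0,-7],
    [1,36.4,6,0,-8.1],
    [1,40.9,6.7,0,-8.1],
    [1,40.9,6.7,2,-8.1],
  ],
)

```text
clock: 44.9
eef_pos: [569.4, 42.7, 135.7]
tool_rot: [3.139, -0.005, 1.481]
force: [0.2, -0.2, -1.7]
width: 51.4
gripper_force: 63.7
```

play_rows(
  targets=[
    [1,0,0,2,0],
    [1,0,0,4,0],
    [1,0,0,4,0],
    [1,0,0,4,0],
    [1,0,0,4,0],
    [1,0,0,4,0],
  ],
)

```text
clock: 45.5
eef_pos: [566.9, 33.4, 97.4]
tool_rot: [3.14, -0.0, 1.469]
force: [-0.4, 0.4, -1.0]
width: 51.3
gripper_force: 63.6
```

```bash
python3 - <<'E'
from h import *
s=ctrl.read_state();print(s['eef_pos'],s['tool_rot'],go(566.8,34.7,62,84.22))
E
```

```text
[566.85568306  33.44844169  97.42653009] [ 3.14024795e+00 -2.82836640e-04  1.46863115e+00] [0.12, -0.02, 3.54, -0.07]
```

play_rows(
  targets=[
    [1,0.1,0,1.5,0],
    [1,0.1,0,2.8,0],
    [1,0.1,0,3.1,0],
    [1,0.1,0,3.2,0],
    [1,0.1,0,3.2,0],
    [1,0.1,0,3.2,0],
  ],
)

```text
clock: 46.1
eef_pos: [566.7, 34.4, 64.8]
tool_rot: [3.141, 0.0, 1.469]
force: [0.2, 0.3, -0.9]
width: 51.1
gripper_force: 63.6
```

play_rows(
  targets=[
    [1,0,0,0.1,0],
    [1,0,0,0.2,0],
    [1,0,0,0.25,0],
    [1,0,0,0.25,0],
    [0,0,0,0.25,0],
    [0,0,0,0.25,0],
    [0,0,0,0.25,0],
    [0,0,0,-4,0],
    [0,0,0,-8,0],
    [0,0,0,-14,0],
  ],
)

```text
clock: 47.1
eef_pos: [565.3, 34.6, 194.9]
tool_rot: [-3.139, 0.001, 1.468]
force: [1.2, -0.4, 0.2]
width: 85.4
gripper_force: 0.0
```

play_rows(
  targets=[
    [0,-5,0,-2,0],
    [0,-10,0,-4,0],
    [0,-15,0,-4,0],
    [0,-20,0,-4,0],
    [0,-25,-3,-4,0],
    [0,-28,-6,-4,0],
    [0,-28,-6,-4,0],
  ],
)

```text
clock: 47.8
eef_pos: [472.7, -243.7, 235.4]
tool_rot: [-3.14, 0.003, 1.458]
force: [-0.8, -0.1, 0.5]
width: 85.3
gripper_force: 0.0
```

```bash
python3 - <<'E'
from car import *
for n in('top','side'): placed(n)
im,P=face(2)
q=P[(abs(P[...,0]-462.5)<8)&(abs(P[...,1]+15.8)<8)];print('button z',np.median(q[:,2]))
print(rect(P,(580,330),(660,440),69,82),rect(P,(510,330),(579,440),69,82))
cv2.imwrite('pics/z.png',cv2.resize(im[130:470,200:460,::-1],(459,600),interpolation=cv2.INTER_CUBIC))
E
```

```text
top place 1 [ 30.1 159.2] [52.7 50.2] -0.04
top place 2 [30.  99.6] [52.5 49.5] -0.22
top place 3 [30.4 39. ] [50.6 52.1] 0.25
top place 4 [ 30.2 -20.5] [51.6 50.3] -0.08
[538.22  58.69  -5.73]
side place 1 [ 36.6 160.5] [52.4 53.9] 0.53
side place 2 [ 36.1 101. ] [52.3 53.1] 0.63
side place 3 [36.7 40.1] [52.5 55. ] 0.62
side place 4 [ 37.  -19.1] [53.3 54. ] 0.87
[530.15  57.94  -5.86]
[529.9   58.03  -5.95] 224 [-5.10413153e+01 -8.03986885e-02 -3.16397354e-03] -50.7072736927959 1.0268835894154693
button z 87.91654166883944
(array([607.4, 385.3]), array([42.4, 44.2]), 18.76, 514) (array([547.4, 386.1]), array([43.5, 43.6]), 19.18, 539)
```

View pics/z.png

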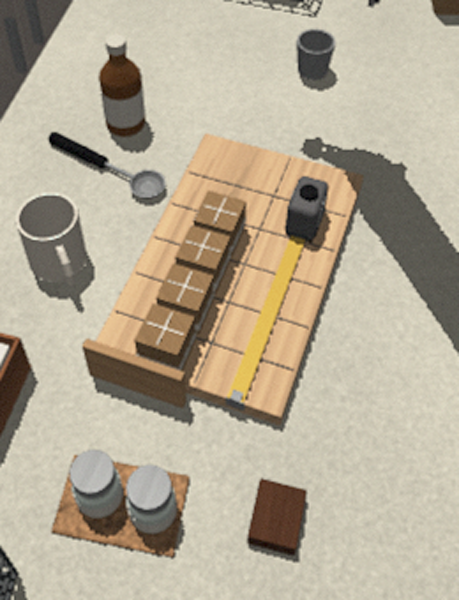

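The view shows all four cartons in places 1–4 (px ~(165,330) to (220,212)). The tape is hooked at (237,397) with its front on line 4 and the button down. Both jars stand on the mat. The x offset in that last fit comes from the cartons hiding the lines.

```bash
python3 -c "
from cell import ctrl
print(ctrl.finish_job())"
```

```text
the job is handed in; nothing more can be done
None
```

The job is handed in (verdict not shown): both jars are on the mat, the tape is hooked, drawn to the fourth line (240 mm) and locked, and the four cartons stand square within about 1–2 mm of the middles of places 1–4 by the cameras.

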